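# Spar gauge from the leaning rack into the wing root

## Task

Slide the orange flat gauge up out of its slot in the leaning wooden rack and lower its blade into the gap in the upturned root of the grey wing that the clothes pegs hold together, until its shoulders rest on the wing. Guide it down all the way rather than dropping it, do not force it against the wing, and leave it standing there. Leave the blue gauge in the rack and do not disturb the loupe, the cockpit tub or the file.

Things in the scene. Friction and masses are not known exactly. Their poses are not given: they have to be found in the camera images.
- gauge: Orange flat plastic T-shaped gauge, 5 mm thick, 100 mm long, 50 g. Origin: middle of the blade's tip; z up the blade, x through the thickness, y across; alike both ways round. z 0 to 45 mm: blade 40 mm wide; there shoulders begin: 76 mm wide for z 45 to 88 mm; grip bead 10 mm thick, 56 mm wide along the top, z 86 to 100 mm. Starts in the rack leaning 30 degrees, tip on the slot floor.
- gauge_grip (a point): Middle of the orange gauge's grip bead, 93 mm from the blade's tip along the gauge's z.
- blue_gauge: Blue gauge of the same shape and axes, in the other slot of the rack. It stays there.
- rack: Fixed wooden rack, base 130 x 196 x 12 mm, origin centre of underside, z up. Two slots 46 x 8 mm at y = -48 and +48 mm; either may hold the orange gauge. They lean 30 degrees, tops to -x (robot side): a gauge leaves along (-0.5, 0, 0.866). Slot floor at x 30, z 30 mm; along the slope the wall under the gauge is 60 mm high (its top about 87 mm above the desk), the wall over it 42 mm.
- wing: Pair of grey wing halves standing root up in a plywood cradle, gripped by three wooden clothes pegs; fixed. Origin centre of the cradle's underside (90 x 150 x 15 mm), z up, x through the wing's thickness (17 mm), y along the chord (125 mm, nose at +y). Root 140 mm above the desk. Pegs stick out along the chord to y = -135 and +113 mm, all below 115 mm height.
- wing_mouth (a point): Centre of the gap in the wing's upturned root, level with its rim, 140 mm above the desk; axes as the wing's. Gap 11 mm wide along x, 52 mm long along y, over 100 mm deep, closed at both ends by ribs flush with the rim: the gauge's shoulders come to rest on these ribs, with the blade's tip 45 mm below the rim.
- loupe: Green glass loupe, 40 mm across and 36 mm high, origin at the centre of its underside.
- tub: Yellow plastic cockpit tub, 75 x 34 x 33 mm, origin at the centre of its underside.
- file: Steel flat file with a wooden handle, 205 mm long, 16 mm wide, 14 mm high, lying along its x; origin on the desk between blade and handle.
Not all that is in view belongs to the job. What is shaped like the wing but green is not meant. There is more than one size of the gauge; the job needs the smallest.

How it is judged:
On the way, in this order (a step that is already met when the one before it is completed fails the run):
1. the orange gauge, held in the fingers, is drawn clear of its slot: its tip is more than 85 mm above the desk (z of gauge in the frame of rack above 0.085 m and contact force between the fingers and gauge above 0.5 N), for 0.1 s.
2. still held in the fingers, its blade is guided at least 37 mm down into the gap of the wing root (x of gauge in the frame of wing_mouth between -0.007 and 0.007 m and y of gauge in the frame of wing_mouth between -0.013 and 0.013 m and z of gauge in the frame of wing_mouth below -0.037 m and contact force between the fingers and gauge above 0.5 N), for 0.1 s.
At the end, for the whole second after the job is handed in: The orange gauge stands in the gap of the wing root with its shoulders on the wing: tip 41 to 49 mm below the rim, within 7 mm across and 13 mm along the gap's centre, less than 0.2 rad from upright, at rest; the blue gauge is still within 10 mm of its place in the rack (x of gauge in the frame of wing_mouth between -0.007 and 0.007 m and y of gauge in the frame of wing_mouth between -0.013 and 0.013 m and z of gauge in the frame of wing_mouth between -0.049 and -0.041 m and angle between gauge's own z axis and vertical below 0.2 rad and linear speed of gauge below 0.02 m/s and distance of blue_gauge from where it was at the start of the episode below 0.01 m); the robot touches nothing.
It fails at once if the blue gauge is moved more than 10 mm (distance of blue_gauge from where it was at the start of the episode above 0.01 m).
It fails at once if the loupe is moved more than 20 mm (distance of loupe from where it was at the start of the episode above 0.02 m).
It fails at once if the cockpit tub is moved more than 20 mm (distance of tub from where it was at the start of the episode above 0.02 m).
It fails at once if the file is moved more than 20 mm (distance of file from where it was at the start of the episode above 0.02 m).
It fails at once if the gauge is forced against the wing with more than 40 N (contact force between gauge and wing above 40 N).
It also fails if it takes over 45 s, if anything falls off the work surface, if the arm or the gripper's body presses on something with over 40 N, if the wrist force passes 120 N, or if a joint passes its speed limit or range.

## Robot

A 6-joint arm with a two-finger parallel gripper is mounted at the origin on the work surface. World frame = base frame: x ahead of the robot, y to its left, z up, the work surface at z = 0. Lengths are in m, angles in rad, forces in N, time in s.
With the tool pointing down it reaches from about 0.35 to 0.95 m from the base axis. Payload 17.4 kg.
Tool frame: the origin (TCP) lies at the very end of the fingers, on their centre line; the grasp point (between the pads) lies 19 mm behind it; z points along the fingers, y is the line along which they close (so a half turn about z gives the same grasp; the last joint's range is limited). The gripper opens to 93 mm and grips with 3 to 60 N. Pads are 15 mm wide; open, the fingers measure 128 mm over their backs; the gripper's body (75 mm by 188 mm) begins 65 mm behind the grasp point.
Start: joints at [1.29, 0.116, 1.442, -0, 1.584, -0.038], TCP at [0.162, 0.655, 0.219] pointing down, gripper open.
Joint ranges: [-2.83, 2.83], [-0.83, 2.19], [0.07, 2.5], [-1.14, 4.28], [0.01, 3], [-2.97, 2.97]. Speed limits (rad/s): [1.89, 1.89, 2.22, 3.14, 3.14, 3.14].

## Interface

Orientations are given as a 3x3 rotation matrix whose columns are the frame's x, y, z axes.
In Python, from station import env, eyes, job, models gives the robot as it stands.
- The arm moves only by the tool apply_moves, never from a script. Its argument "rows" is a list of rows, each an object of numbers: "tx", "ty", "tz": the shift along the tool's x, y, z normalised to -1 to 1, where 1 is 0.5 m; "wx", "wy", "wz": the turn, a rotation vector about the tool's x, y, z normalised to -1 to 1, where 1 is 180 degrees. A call has 1 to 20 rows; each row shifts and turns the commanded pose from where the row before left it, along the tool's axes as they then stand; what a row does not reach is not made up. A row lasts 1/10 s, in which the tool goes at most 50 mm and 8.59 degrees, less where a joint would pass 70% of its speed; a pose out of reach is approached as far as the arm can. A call with a number of a shift or a turn outside -1 to 1 is refused whole. A call with a gripper value outside its range is refused whole. "hand" is the opening, from 0 (shut) to 1 (fully open), set as the call begins (left out, the last holds). The fingers move at their own pace and stop on an object; "newtons" is the grip in N (left out, the last holds). Time passes only in rows, so rows that do not move let the fingers close. It gives the time, the measured TCP pose, the force, the opening and the grip force at its end, in the units of the state.
- env.get_state(): the state, without advancing time (a new reading comes with each control period).
- eyes.capture(name): name is "scene" or "top" or "wrist"; returns (picture, depth): 400x640x3 uint8, red, green, blue; 400x640 float32, m along the optical axis (not along the pixel's ray), 0 where there is no reading.
- eyes.camera_model(name): a dict with "vertical_fov" (degrees; the focal length in pixels is half the picture's height over the tangent of half this angle, whatever the lens; pixels are square), "cx", "cy" (the principal point, pixels), "pose" (4x4, takes a point from camera to world coordinates). Camera axes: x right, y up, looking along -z (the intrinsics and any distortion apply to the point x, -y, -z); pixel columns grow to the right and rows downward; lengths in m; the calibration is good to about 2 mm. A picture is of the moment at which its call begins: read the wrist's pose just before it. camera_model takes no time and is no camera call; for the wrist camera it gives the pose at the moment of the call.
- job.sign_off(): hands the job in; it is judged then, once.
Trained networks look in the newest picture that a camera, given by its name, has taken for a name from the list of things; names that differ only in an ending like _2 or _b are one class to them, and where a whole thing is asked for, a point or a joint stands for the part that bears it (a point fixed in the world has none). Each returns a list of dicts, best first, with "p" (0 to 1); they miss things now and then, are a little off and sometimes report something else, mostly with a low value. They report only what shows in the picture. A call takes as long as a camera call. They do not tell look-alikes from the thing itself.
- models.look_for(camera, name): "bbox" ([left, top, right, bottom] as shares, 0 to 1, of the picture: columns of its width, rows of its height, round what is visible of it).
- models.regions_of(camera, name): "region" (400x640 bool, what is visible of it) and "bbox" ([left, top, right, bottom] as shares, 0 to 1, of the picture: columns of its width, rows of its height, round what is visible of it).
The state is a dict: "time_s": time; "joint_positions": joint angles; "joint_vel": joint speeds; "effort": joint torques, N m; "ee_pos": TCP position; "eef_rot": TCP orientation; "wrist_force": force on the tool from outside, world axes, zero at the start; "moment": the same for the moment, N m; "finger_gap": finger opening in m; "grip_force": force on a finger pad.
Only numpy, scipy, OpenCV 4.12 (cv2) and the standard library are available. Lean on these libraries where they do the work, as an engineer would, in place of code of your own. Each camera call takes 0.05 s, during which the arm holds its last target. There are 200 camera calls.

## Working session

There is one attempt and no reset: what is moved stays moved. The work goes in short steps, Python scripts to look and compute and a tool call to move; the robot and the scene stay as the last step left them, time stands still between calls to the robot, and variables do not carry over. Pictures are saved under pics/ and viewed, at most 10 in all, crops included, and the job is handed in when it is done.

Besides the shell and the picture viewer there is one more tool, called as a command line: name --argument value ..., lists and objects as JSON in quotes. apply_moves: Moves the arm, as the interface text tells. Scaled input: -1 to 1 covers 0.5 m each way for a shift and 180 degrees each way for a turn. Its arguments: {"type":"object","properties":{"rows":{"type":"array","items":{"type":"object","properties":{"tx":{"type":"number","minimum":-1,"maximum":1},"ty":{"type":"number","minimum":-1,"maximum":1},"tz":{"type":"number","minimum":-1,"maximum":1},"wx":{"type":"number","minimum":-1,"maximum":1},"wy":{"type":"number","minimum":-1,"maximum":1},"wz":{"type":"number","minimum":-1,"maximum":1}}}},"hand":{"type":"number"},"newtons":{"type":"number"}},"required":["rows"]}

```bash
ls; mkdir -p pics
cat > h.py <<'E'
import numpy as np, cv2
from station import env, eyes, job, models
def K(c):
    m=eyes.camera_model(c); f=200/np.tan(np.radians(m["vertical_fov"])/2); return f,m["cx"],m["cy"],np.array(m["pose"]),m
def cloud(c,d,P=None):
    f,cx,cy,T,_=K(c); T=T if P is None else P
    v,u=np.mgrid[0:400,0:640]
    p=np.stack([(u-cx)/f*d,-(v-cy)/f*d,-d],-1)
    return p@T[:3,:3].T+T[:3,3]
E
python3 - <<'E'
from h import *
print(env.get_state())
ims={}
for c in ("scene","top"):
    im,d=eyes.capture(c); np.savez(f"{c}.npz",im=im,d=d); ims[c]=im
    cv2.imwrite(f"pics/{c}.png",im[:,:,::-1]); m=K(c); print(c,m[:3],m[3].round(3).tolist(),{k:v for k,v in m[4].items() if k!="pose"})
    W=cloud(c,d)
    for n in ("gauge","blue_gauge","rack","wing","loupe","tub","file"):
        for r in models.regions_of(c,n)[:4]:
            g=r["region"]; ok=g&(d>0); q=W[ok]
            if len(q): print(n,round(r["p"],2),(np.array(r["bbox"])*[640,400,640,400]).round(),np.percentile(q,[3,50,97],axis=0).round(3).tolist(),im[g].mean(0).round())
E
```

```text
pics
{'time_s': 0.0, 'joint_positions': array([ 1.29020526e+00,  1.16508304e-01,  1.44229735e+00, -1.38755047e-05,
        1.58398350e+00, -3.78205784e-02]), 'joint_vel': array([0.001583  , 0.00058317, 0.00065375, 0.00162136, 0.00057662,
       0.00234117]), 'effort': array([-3.52201088e-03, -7.21230412e+01, -6.22649574e+01,  7.78472121e-02,
        2.34332640e-02, -1.05080976e-04]), 'ee_pos': array([0.16223296, 0.65499696, 0.21787021]), 'eef_rot': array([[-9.70675649e-01,  2.40392768e-01, -3.18006881e-04],
       [ 2.40392976e-01,  9.70674964e-01, -1.15354737e-03],
       [ 3.13768729e-05, -1.19616696e-03, -9.99999284e-01]]), 'wrist_force': array([ 0.46966241,  0.26249622, -0.6594651 ]), 'moment': array([-0.02545254,  0.00800814,  0.02876394]), 'grip_force': 0.0, 'finger_gap': 0.09332096618524946}
scene (np.float64(363.78143079733746), 320.0597900322092, 191.5347982871895) [[0.705, -0.545, 0.453, 1.074], [0.709, 0.533, -0.462, -0.6], [0.011, 0.647, 0.763, 0.957], [0.0, 0.0, 0.0, 1.0]] {'vertical_fov': 57.602289748643706, 'cx': 320.0597900322092, 'cy': 191.5347982871895}
gauge 0.9 [4
[... 2888 characters left out ...]
54. 411. 301.] [[0.316, -0.315, 0.01], [0.371, -0.216, 0.035], [0.413, -0.14, 0.141]] [57. 84. 52.]
wing 0.95 [433. 237. 528. 281.] [[0.367, -0.618, 0.004], [0.421, -0.509, 0.035], [0.463, -0.431, 0.141]] [58. 83. 51.]
wing 0.82 [309. 181. 408. 218.] [[0.527, -0.308, 0.01], [0.564, -0.201, 0.036], [0.611, -0.118, 0.141]] [104.  90.  68.]
loupe 0.61 [277. 273. 293. 284.] [[0.342, -0.041, -0.0], [0.362, -0.022, 0.036], [0.38, -0.004, 0.042]] [69. 88. 68.]
tub 0.6 [279. 143. 301. 175.] [[0.649, -0.046, -0.001], [0.684, -0.022, 0.013], [0.717, 0.002, 0.031]] [113.  94.  47.]
file 0.58 [303.  90. 313. 161.] [[0.686, -0.085, -0.002], [0.774, -0.076, 0.011], [0.873, -0.065, 0.017]] [112. 104.  94.]
```

Run:
```python
from h import *
t=np.load("top.npz")["im"]; s=np.load("scene.npz")["im"]
a=cv2.resize(t[90:310,80:430],(796,500))
cv2.imwrite("pics/a.png",a[:,:,::-1])
b=np.hstack([cv2.resize(s[95:195,340:470],(400,308)),cv2.resize(s[190:290,230:360],(400,308))])
cv2.imwrite("pics/b.png",b[:,:,::-1])
```

```text
(no output)
```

View pics/a.png

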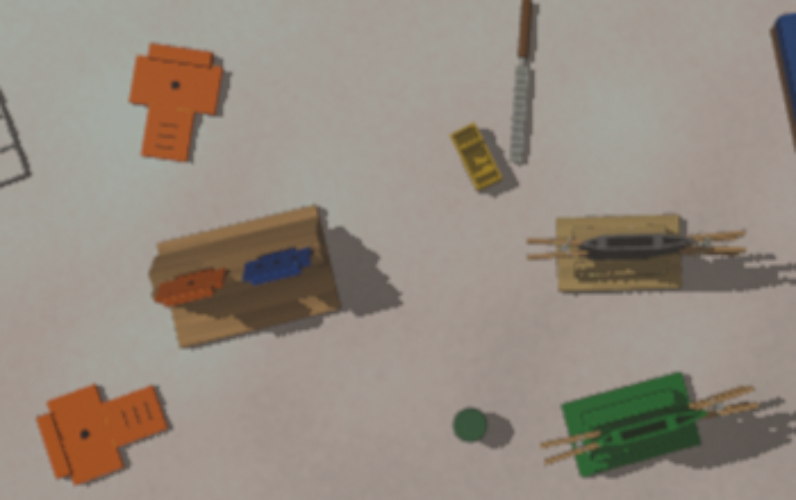

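View pics/b.png

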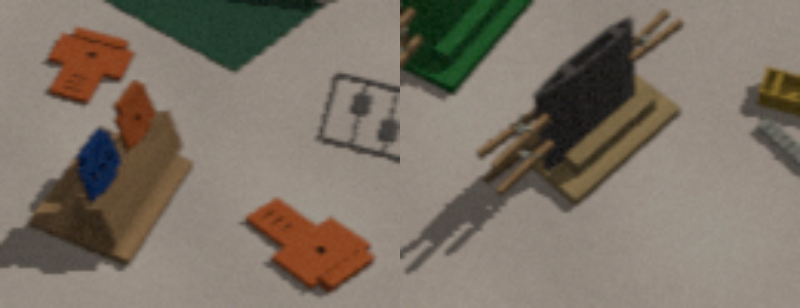

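The orange gauges are the one in the rack (top image about (165,219)) and two lying on the desk (about (156,137) and (125,282)). The two on the desk are visibly larger, so the one in the rack is meant. Of the wings, the grey one at top (360,197) is meant; the two green ones are decoys. The blue gauge sits in the rack's other slot. Next I plan the wrist-camera look.

```bash
cat >> h.py <<'E'
from scipy.spatial.transform import Rotation as Ro
def tool(yaw,tilt=0):
    xr=np.array([np.cos(yaw),np.sin(yaw),0]); k=np.array([0,0,1.])
    z=np.sin(tilt)*xr-np.cos(tilt)*k; y=np.cos(tilt)*xr+np.sin(tilt)*k
    return np.stack([np.cross(y,z),y,z],1)
def plan(p,R):
    s=env.get_state(); R0=s["eef_rot"]
    w=Ro.from_matrix(R0.T@R).as_rotvec()/np.pi; n=int(np.ceil(np.linalg.norm(w)*180/8.4))
    t=R.T@(np.array(p)-s["ee_pos"])/.5; m=int(np.ceil(np.linalg.norm(t)/.096))
    print("rot total",w.round(4),"rows",n,"each",(w/max(n,1)).round(4)); print("shift total",t.round(4),"rows",m,"each",(t/max(m,1)).round(4))
E
python3 - <<'E'
from h import *
s=env.get_state(); T=np.eye(4);T[:3,:3]=s["eef_rot"];T[:3,3]=s["ee_pos"]
print((np.linalg.inv(T)@K("wrist")[3]).round(3), K("wrist")[0])
plan([0.47,0.25,0.30],tool(np.radians(15)))
E
```

```text
[[-0.     0.97   0.244  0.067]
 [ 1.     0.     0.001 -0.001]
 [ 0.001  0.244 -0.97  -0.166]
 [ 0.     0.     0.     1.   ]] 355.78855542034836
rot total [ 0.     -0.      0.3394] rows 8 each [ 0.     -0.      0.0424]
shift total [-0.9421  0.3847 -0.1626] rows 11 each [-0.0856  0.035  -0.0148]
```

apply_moves --rows '[{"wz": 0.0424}, {"wz": 0.0424}, {"wz": 0.0424}, {"wz": 0.0424}, {"wz": 0.0424}, {"wz": 0.0424}, {"wz": 0.0424}, {"wz": 0.0424}, {"tx": -0.0856, "ty": 0.039, "tz": -0.0148}, {"tx": -0.0856, "ty": 0.039, "tz": -0.0148}, {"tx": -0.0856, "ty": 0.039, "tz": -0.0148}, {"tx": -0.0856, "ty": 0.039, "tz": -0.0148}, {"tx": -0.0856, "ty": 0.039, "tz": -0.0148}, {"tx": -0.0856, "ty": 0.039, "tz": -0.0148}, {"tx": -0.0856, "ty": 0.039, "tz": -0.0148}, {"tx": -0.0856, "ty": 0.039, "tz": -0.0148}, {"tx": -0.0856, "ty": 0.039, "tz": -0.0148}, {"tx": -0.0856, "ty": 0.039, "tz": -0.0148}]'

```text
$.rows[0]: bad value
```

Run:
```python
from h import *
print(env.get_state()["ee_pos"], env.get_state()["joint_vel"].round(3))
P=K("wrist")[3]; im,d=eyes.capture("wrist"); np.savez("w1.npz",im=im,d=d,P=P)
cv2.imwrite("pics/w1.png",im[:,:,::-1])
W=cloud("wrist",d,P)
for n in ("gauge","blue_gauge"):
    for r in models.regions_of("wrist",n)[:3]:
        g=r["region"]; ok=g&(d>0); q=W[ok]
        print(n,round(r["p"],2),(np.array(r["bbox"])*[640,400,640,400]).round(),np.percentile(q,[2,50,98],axis=0).round(3).tolist(),im[g].mean(0).round())
        h=g&(d>0)&(W[...,2]>.06); q=W[h]
        if len(q)>50:
            c=q.mean(0);u,s,v=np.linalg.svd(q-c,full_matrices=False); print(" plane",c.round(4),v.round(3).tolist(),(s/np.sqrt(len(q))).round(4),len(q))
            for a in v: print("  ext",np.percentile(q@a,[0.5,99.5]).round(4))
```

```text
[0.16226742 0.6551988  0.21868098] [ 0.001  0.002 -0.    -0.001 -0.001 -0.   ]
gauge 0.75 [154. 330. 223. 394.] [[0.304, 0.397, 0.004], [0.354, 0.45, 0.01], [0.386, 0.484, 0.016]] [228. 105.  13.]
```

View pics/w1.png

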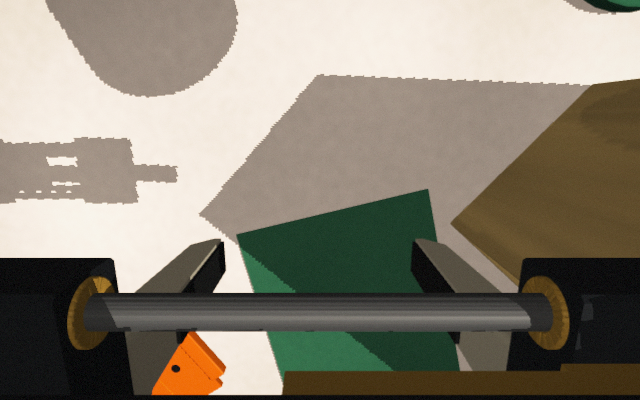

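The call was refused, probably because every row needs all six keys. The picture therefore only shows the desk at the start pose, with the fingers and a large orange gauge at (185,365). I'll resend with full rows.

apply_moves --rows '[{"tx": 0, "ty": 0, "tz": -0.02, "wx": 0, "wy": 0, "wz": 0.0424}, {"tx": 0, "ty": 0, "tz": -0.02, "wx": 0, "wy": 0, "wz": 0.0424}, {"tx": 0, "ty": 0, "tz": -0.02, "wx": 0, "wy": 0, "wz": 0.0424}, {"tx": 0, "ty": 0, "tz": -0.02, "wx": 0, "wy": 0, "wz": 0.0424}, {"tx": 0, "ty": 0, "tz": -0.02, "wx": 0, "wy": 0, "wz": 0.0424}, {"tx": 0, "ty": 0, "tz": -0.02, "wx": 0, "wy": 0, "wz": 0.0424}, {"tx": 0, "ty": 0, "tz": -0.02, "wx": 0, "wy": 0, "wz": 0.0424}, {"tx": 0, "ty": 0, "tz": 0, "wx": 0, "wy": 0, "wz": 0.0424}, {"tx": -0.0856, "ty": 0.039, "tz": 0, "wx": 0, "wy": 0, "wz": 0}, {"tx": -0.0856, "ty": 0.039, "tz": 0, "wx": 0, "wy": 0, "wz": 0}, {"tx": -0.0856, "ty": 0.039, "tz": 0, "wx": 0, "wy": 0, "wz": 0}, {"tx": -0.0856, "ty": 0.039, "tz": 0, "wx": 0, "wy": 0, "wz": 0}, {"tx": -0.0856, "ty": 0.039, "tz": 0, "wx": 0, "wy": 0, "wz": 0}, {"tx": -0.0856, "ty": 0.039, "tz": 0, "wx": 0, "wy": 0, "wz": 0}, {"tx": -0.0856, "ty": 0.039, "tz": 0, "wx": 0, "wy": 0, "wz": 0}, {"tx": -0.0856, "ty": 0.039, "tz": 0, "wx": 0, "wy": 0, "wz": 0}, {"tx": -0.0856, "ty": 0.039, "tz": 0, "wx": 0, "wy": 0, "wz": 0}, {"tx": -0.0856, "ty": 0.039, "tz": 0, "wx": 0, "wy": 0, "wz": 0}, {"tx": 0, "ty": 0, "tz": 0, "wx": 0, "wy": 0, "wz": 0}, {"tx": 0, "ty": 0, "tz": 0, "wx": 0, "wy": 0, "wz": 0}]'

```text
time_s: 2.95
ee_pos: [0.462, 0.2918, 0.2887]
eef_rot: [[-0.257, 0.966, -0.0], [0.966, 0.257, 0.0], [0.0, -0.0, -1.0]]
wrist_force: [0.4, 0.2, 0.1]
finger_gap: 0.0933
grip_force: 0.0
```

```bash
cat > look.py <<'E'
from h import *
import sys
out=sys.argv[1]
print(env.get_state()["ee_pos"], env.get_state()["joint_vel"].round(3))
P=K("wrist")[3]; im,d=eyes.capture("wrist"); np.savez(out+".npz",im=im,d=d,P=P)
cv2.imwrite(f"pics/{out}.png",im[:,:,::-1])
W=cloud("wrist",d,P)
for n in sys.argv[2:]:
    for r in models.regions_of("wrist",n)[:3]:
        g=r["region"]; ok=g&(d>0); q=W[ok]
        print(n,round(r["p"],2),(np.array(r["bbox"])*[640,400,640,400]).round(),np.percentile(q,[2,50,98],axis=0).round(3).tolist(),im[g].mean(0).round())
        q=W[g&(d>0)&(W[...,2]>.06)]
        if len(q)>50:
            c=q.mean(0);u,s,v=np.linalg.svd(q-c,full_matrices=False); print(" plane",c.round(4),v.round(3).tolist(),(s/np.sqrt(len(q))).round(4),len(q))
            for a in v: print("  ext",np.percentile(q@a,[0.5,99.5]).round(4))
E
python3 look.py w2 gauge blue_gauge
```

```text
[0.46202371 0.29178394 0.28865532] [ 0.042 -0.003  0.001  0.003 -0.     0.01 ]
gauge 0.89 [350. 161. 386. 237.] [[0.495, 0.256, 0.062], [0.513, 0.292, 0.099], [0.536, 0.326, 0.118]] [151.  58.   6.]
 plane [0.514  0.2915 0.0976] [[0.246, -0.969, 0.026], [0.506, 0.105, -0.856], [0.827, 0.224, 0.516]] [0.0202 0.0201 0.0021] 1872
  ext [-0.1896 -0.1147]
  ext [0.1834 0.2495]
  ext [0.5345 0.5443]
gauge 0.81 [480. 152. 608. 241.] [[0.678, 0.293, 0.005], [0.756, 0.345, 0.009], [0.809, 0.389, 0.015]] [186.  74.   7.]
gauge 0.71 [202.   0. 296. 114.] [[0.297, 0.345, 0.006], [0.355, 0.416, 0.009], [0.396, 0.462, 0.013]] [191.  78.  10.]
blue_gauge 0.93 [349. 246. 382. 293.] [[0.52, 0.18, 0.013], [0.538, 0.209, 0.092], [0.562, 0.233, 0.118]] [16. 39. 83.]
 plane [0.5382 0.2096 0.0935] [[0.556, -0.172, -0.813], [-0.114, 0.953, -0.28], [-0.824, -0.248, -0.51]] [0.0212 0.0138 0.0021] 1089
  ext [0.1574 0.2302]
  ext [0.0874 0.1408]
  ext [-0.5467 -0.5361]
blue_gauge 0.5 [311. 145. 421. 293.] [[0.46, 0.149, 0.01], [0.526, 0.254, 0.013], [0.607, 0.343, 0.076]] [126.  91.  51.]
 plane [0.5432 0.2696 0.0701] [[0.29, -0.957, -0.002], [-0.921, -0.28, 0.271], [0.26, 0.077, 0.963]] [0.0494 0.0102 0.0037] 2581
  ext [-0.176  -0.0063]
  ext [-0.574  -0.5291]
  ext [0.2152 0.2353]
```

View pics/w2.png

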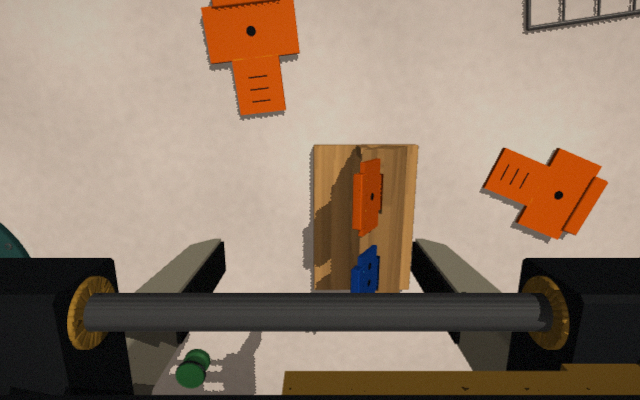

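```bash
cat > meas.py <<'E'
from h import *
import sys
z=np.load(sys.argv[1]+".npz"); im,d,P=z["im"].astype(int),z["d"],z["P"]; W=cloud("wrist",d,P)
m=(im[...,0]>70)&(im[...,0]>1.8*im[...,1])&(im[...,2]<60)&(d>0)&(W[...,2]>.055)
m&=np.linalg.norm(W[...,:2]-[.515,.293],axis=-1)<.07
q=W[m]
psi=np.radians(float(sys.argv[2])); xr=np.array([np.cos(psi),np.sin(psi),0]);yr=np.array([-np.sin(psi),np.cos(psi),0]);k=np.array([0,0,1.])
ez=-.5*xr+.866*k; en=.866*xr+.5*k
a=np.stack([q@en,q@yr,q@ez],1)
top=np.percentile(a[:,2],99.7); print(len(q),"top",top)
for lo,hi in((0,.003),(.003,.006),(.006,.009),(.009,.012),(.012,.015),(.015,.02),(.02,.03),(.03,.045)):
    s=a[(a[:,2]<=top-lo)&(a[:,2]>top-hi)]
    if len(s): print(lo,hi,len(s),"n",np.percentile(s[:,0],[5,50,95]).round(4),"y",np.percentile(s[:,1],[1,99]).round(4),"mid",np.percentile(s[:,1],[1,99]).mean().round(4))
s=a[(a[:,2]<top-.018)]; A=np.c_[s[:,1:],np.ones(len(s))]; c=np.linalg.lstsq(A,s[:,0],rcond=None)[0]; print("plate slope y,z",c[:2].round(3))
E
python3 meas.py w2 14.8
python3 - <<'E'
from h import *
# rack yaw from wall-top edges: minAreaRect of the rack seen in top camera
z=np.load("top.npz"); W=cloud("top",z["d"])
m=(W[...,2]>.055)&(np.hypot(W[...,0]-.53,W[...,1]-.25)<.13); q=W[m][:,:2]
print(cv2.minAreaRect((q*1000).astype(np.float32)))
E
```

```text
1875 top -0.17742871935469307
0 0.003 505 n [0.5376 0.5422 0.5465] y [0.122  0.1759] mid 0.149
0.003 0.006 79 n [0.5412 0.5464 0.5469] y [0.1214 0.1767] mid 0.149
0.006 0.009 63 n [0.5459 0.5465 0.5468] y [0.122  0.1765] mid 0.1493
0.009 0.012 65 n [0.5425 0.5464 0.5468] y [0.123  0.1789] mid 0.1509
0.012 0.015 135 n [0.5395 0.5435 0.5466] y [0.1105 0.186 ] mid 0.1483
0.015 0.02 48 n [0.5403 0.544  0.5446] y [0.1118 0.1866] mid 0.1492
0.02 0.03 249 n [0.5435 0.544  0.5444] y [0.1114 0.1865] mid 0.149
0.03 0.045 357 n [0.5434 0.544  0.5444] y [0.1115 0.1865] mid 0.149
plate slope y,z [-0.007  0.004]
((538.7928466796875, 248.55404663085938), (58.64485549926758, 197.39202880859375), 15.300755500793457)
```

Run:
```python
from h import *
psi=np.radians(15.25); xr=np.array([np.cos(psi),np.sin(psi),0]);yr=np.array([-np.sin(psi),np.cos(psi),0]);k=np.array([0,0,1.])
p0=np.radians(14.8); x0=np.array([np.cos(p0),np.sin(p0),0]);y0=np.array([-np.sin(p0),np.cos(p0),0])
G=.5415*(.866*x0+.5*k)+.149*y0-.1844*(-.5*x0+.866*k); print("G",G.round(4))
ez=-.5*xr+.866*k; en=.866*xr+.5*k
for f in("w2","top"):
    z=np.load(f+".npz"); d=z["d"]; W=cloud("wrist",d,z["P"]) if f=="w2" else cloud("top",d)
    q=W[(d>0)&(W[...,2]>.0)&(W[...,2]<.2)]-G; a=np.stack([q@en,q@yr,q@ez],1)
    for lo in range(-60,60,10):
        s=a[(abs(a[:,1])<.09)&(a[:,0]>=lo/1e3)&(a[:,0]<(lo+10)/1e3)]
        s2=s[abs(s[:,1])<.02]
        print(f,lo,len(s),"max ez rel G",s[:,2].max().round(4) if len(s) else None, s2[:,2].max().round(4) if len(s2) else None)
R=tool(psi,np.radians(30)); plan(G+.08*ez,R); print("final tcp",(G-.019*ez).round(4))
```

```text
G [0.5045 0.2874 0.1111]
w2 -60 1088 max ez rel G -0.0774 -0.0781
w2 -50 720 max ez rel G -0.083 -0.0842
w2 -40 224 max ez rel G -0.0654 -0.0901
w2 -30 215 max ez rel G -0.0482 None
w2 -20 264 max ez rel G -0.0331 None
w2 -10 1032 max ez rel G 0.0078 0.0072
w2 0 3114 max ez rel G 0.0077 0.0072
w2 10 3174 max ez rel G -0.0504 -0.0505
w2 20 801 max ez rel G -0.1232 -0.1239
w2 30 623 max ez rel G -0.1431 -0.1434
w2 40 609 max ez rel G -0.1485 -0.1485
w2 50 613 max ez rel G -0.1551 -0.1551
top -60 258 max ez rel G -0.0706 -0.0745
top -50 182 max ez rel G -0.078 -0.078
top -40 40 max ez rel G -0.0828 -0.0874
top -30 16 max ez rel G -0.102 None
top -20 23 max ez rel G -0.0323 None
top -10 144 max ez rel G 0.0119 0.0119
top 0 579 max ez rel G 0.0109 0.0095
top 10 749 max ez rel G -0.0468 -0.0483
top 20 226 max ez rel G -0.115 -0.1212
top 30 150 max ez rel G -0.1368 -0.14
top 40 169 max ez rel G -0.1426 -0.1426
top 50 168 max ez rel G -0.1479 -0.1479
rot total [-1.666e-01  1.000e-04 -8.000e-04] rows 4 each [-0.0417  0.     -0.0002]
shift total [-0.0343 -0.1078  0.1881] rows 3 each [-0.0114 -0.0359  0.0627]
final tcp [0.5136 0.2899 0.0946]
```

apply_moves --hand 0.45 --newtons 20 --rows '[{"tx": 0, "ty": 0, "tz": 0, "wx": -0.0417, "wy": 0, "wz": 0}, {"tx": 0, "ty": 0, "tz": 0, "wx": -0.0417, "wy": 0, "wz": 0}, {"tx": 0, "ty": 0, "tz": 0, "wx": -0.0417, "wy": 0, "wz": 0}, {"tx": 0, "ty": 0, "tz": 0, "wx": -0.0415, "wy": 0, "wz": -0.0008}, {"tx": -0.0057, "ty": -0.018, "tz": 0.0313, "wx": 0, "wy": 0, "wz": 0}, {"tx": -0.0057, "ty": -0.018, "tz": 0.0313, "wx": 0, "wy": 0, "wz": 0}, {"tx": -0.0057, "ty": -0.018, "tz": 0.0313, "wx": 0, "wy": 0, "wz": 0}, {"tx": -0.0057, "ty": -0.018, "tz": 0.0313, "wx": 0, "wy": 0, "wz": 0}, {"tx": -0.0057, "ty": -0.018, "tz": 0.0313, "wx": 0, "wy": 0, "wz": 0}, {"tx": -0.0057, "ty": -0.018, "tz": 0.0313, "wx": 0, "wy": 0, "wz": 0}, {"tx": 0, "ty": 0, "tz": 0, "wx": 0, "wy": 0, "wz": 0}, {"tx": 0, "ty": 0, "tz": 0, "wx": 0, "wy": 0, "wz": 0}]'

```text
time_s: 4.3
ee_pos: [0.4664, 0.2759, 0.1801]
eef_rot: [[-0.261, 0.836, 0.482], [0.965, 0.227, 0.129], [-0.001, 0.499, -0.867]]
wrist_force: [-0.5, 0.2, 1.0]
finger_gap: 0.0418
grip_force: 0.0
```

```bash
python3 look.py w3 gauge | cut -c1-150|head -2; python3 meas.py w3 15.25
python3 - <<'E'
from h import *
psi=np.radians(15.25);plan([.5136,.2899,.0946],tool(psi,np.radians(30)))
E
```

```text
[0.46641795 0.2759128  0.18011566] [ 0.003 -0.01  -0.021  0.     0.003  0.   ]
gauge 0.92 [309. 150. 328. 257.] [[0.493, 0.254, 0.092], [0.502, 0.291, 0.115], [0.517, 0.326, 0.118]] [198.  84.  13.]
1281 top -0.17811428109104982
0 0.003 1027 n [0.5382 0.5423 0.5471] y [0.1178 0.1721] mid 0.1449
0.003 0.006 44 n [0.5388 0.5451 0.5474] y [0.1205 0.1725] mid 0.1465
0.006 0.009 3 n [0.5387 0.543  0.5462] y [0.172  0.1725] mid 0.1723
0.009 0.012 13 n [0.5392 0.5431 0.5469] y [0.1175 0.1724] mid 0.145
0.012 0.015 142 n [0.5402 0.5423 0.5445] y [0.1069 0.1824] mid 0.1447
0.015 0.02 4 n [0.5403 0.542  0.5443] y [0.1768 0.1825] mid 0.1796
0.02 0.03 11 n [0.5412 0.5431 0.5446] y [0.1821 0.1824] mid 0.1823
0.03 0.045 11 n [0.54   0.5431 0.5447] y [0.1697 0.1823] mid 0.176
plate slope y,z [-0.053 -0.059]
rot total [ 0.0001  0.0005 -0.0003] rows 1 each [ 0.0001  0.0005 -0.0003]
shift total [ 0.0018 -0.0019  0.199 ] rows 3 each [ 0.0006 -0.0006  0.0663]
```

View pics/w3.png

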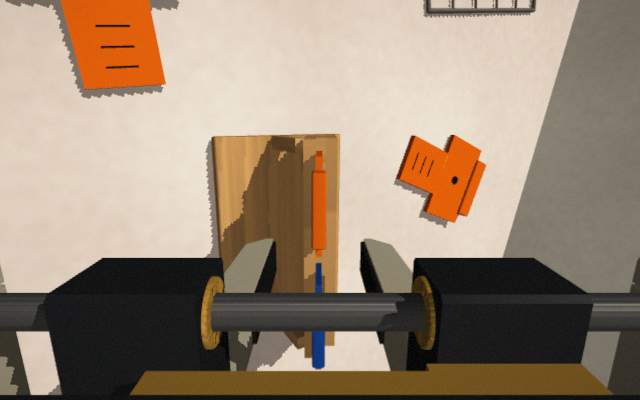

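The orange gauge, the smallest, is centred between the fingers at (319,205), seen edge-on, so the alignment is right. I'll advance and grip.

apply_moves --rows '[{"tx": 0, "ty": 0, "tz": 0.04, "wx": 0, "wy": 0, "wz": 0}, {"tx": 0, "ty": -0.002, "tz": 0.04, "wx": 0, "wy": 0, "wz": 0}, {"tx": 0.002, "ty": 0, "tz": 0.04, "wx": 0, "wy": 0, "wz": 0}, {"tx": 0, "ty": 0, "tz": 0.04, "wx": 0, "wy": 0, "wz": 0}, {"tx": 0, "ty": 0, "tz": 0.025, "wx": 0, "wy": 0, "wz": 0}, {"tx": 0, "ty": 0, "tz": 0.014, "wx": 0, "wy": 0, "wz": 0}, {"tx": 0, "ty": 0, "tz": 0, "wx": 0, "wy": 0, "wz": 0}, {"tx": 0, "ty": 0, "tz": 0, "wx": 0, "wy": 0, "wz": 0}]'

```text
time_s: 5.2
ee_pos: [0.5133, 0.2896, 0.0945]
eef_rot: [[-0.262, 0.836, 0.483], [0.965, 0.227, 0.13], [-0.001, 0.5, -0.866]]
wrist_force: [-0.5, -0.4, 0.3]
finger_gap: 0.0416
grip_force: 0.0
```

apply_moves --hand 0 --newtons 20 --rows '[{"tx": 0, "ty": 0, "tz": 0, "wx": 0, "wy": 0, "wz": 0}, {"tx": 0, "ty": 0, "tz": 0, "wx": 0, "wy": 0, "wz": 0}, {"tx": 0, "ty": 0, "tz": 0, "wx": 0, "wy": 0, "wz": 0}, {"tx": 0, "ty": 0, "tz": 0, "wx": 0, "wy": 0, "wz": 0}, {"tx": 0, "ty": 0, "tz": 0, "wx": 0, "wy": 0, "wz": 0}, {"tx": 0, "ty": 0, "tz": 0, "wx": 0, "wy": 0, "wz": 0}, {"tx": 0, "ty": 0, "tz": 0, "wx": 0, "wy": 0, "wz": 0}, {"tx": 0, "ty": 0, "tz": 0, "wx": 0, "wy": 0, "wz": 0}]'

```text
time_s: 6.0
ee_pos: [0.5134, 0.2896, 0.094]
eef_rot: [[-0.262, 0.836, 0.483], [0.965, 0.227, 0.13], [-0.001, 0.5, -0.866]]
wrist_force: [2.9, 1.0, 2.3]
finger_gap: 0.0097
grip_force: 20.0
```

apply_moves --rows '[{"tx": 0, "ty": 0, "tz": -0.01, "wx": 0, "wy": 0, "wz": 0}, {"tx": 0, "ty": 0, "tz": -0.02, "wx": 0, "wy": 0, "wz": 0}, {"tx": 0, "ty": 0, "tz": -0.025, "wx": 0, "wy": 0, "wz": 0}, {"tx": 0, "ty": 0, "tz": -0.025, "wx": 0, "wy": 0, "wz": 0}, {"tx": 0, "ty": 0, "tz": -0.025, "wx": 0, "wy": 0, "wz": 0}, {"tx": 0, "ty": 0, "tz": -0.025, "wx": 0, "wy": 0, "wz": 0}, {"tx": 0, "ty": 0, "tz": -0.025, "wx": 0, "wy": 0, "wz": 0}, {"tx": 0, "ty": 0, "tz": -0.025, "wx": 0, "wy": 0, "wz": 0}, {"tx": 0, "ty": 0, "tz": -0.025, "wx": 0, "wy": 0, "wz": 0}, {"tx": 0, "ty": 0, "tz": -0.025, "wx": 0, "wy": 0, "wz": 0}, {"tx": 0, "ty": 0, "tz": -0.015, "wx": 0, "wy": 0, "wz": 0}, {"tx": 0, "ty": 0, "tz": 0, "wx": 0, "wy": 0, "wz": 0}, {"tx": 0, "ty": 0, "tz": 0, "wx": 0, "wy": 0, "wz": 0}]'

```text
time_s: 7.3
ee_pos: [0.4541, 0.2736, 0.1995]
eef_rot: [[-0.262, 0.836, 0.483], [0.965, 0.227, 0.13], [-0.001, 0.5, -0.866]]
wrist_force: [0.1, -0.1, 0.4]
finger_gap: 0.0101
grip_force: 20.0
```

Run:
```python
from h import *
# coarse wing pose from both fixed cameras
for f in("top","scene"):
    z=np.load(f+".npz"); W=cloud(f,z["d"]); m=(W[...,2]>.13)&(W[...,2]<.15)&(np.hypot(W[...,0]-.57,W[...,1]+.21)<.1)
    q=W[m]; r=cv2.minAreaRect((q[:,:2]*1000).astype(np.float32)); print(f,len(q),r,q[:,2].mean().round(4))
plan([.50,-.21,.34],tool(0))
```

```text
top 190 ((570.18212890625, -205.4323272705078), (17.83969497680664, 123.08052825927734), 2.7023682594299316) 0.1396
scene 217 ((573.3479614257812, -210.48170471191406), (19.274629592895508, 121.59783935546875), 1.7548723220825195) 0.1374
rot total [ 0.1656 -0.0217  0.0824] rows 4 each [ 0.0414 -0.0054  0.0206]
shift total [-0.9672  0.0919 -0.2809] rows 11 each [-0.0879  0.0084 -0.0255]
```

apply_moves --rows '[{"tx": 0, "ty": 0, "tz": -0.05, "wx": 0.0276, "wy": -0.0036, "wz": 0.0137}, {"tx": 0, "ty": 0, "tz": -0.05, "wx": 0.0276, "wy": -0.0036, "wz": 0.0137}, {"tx": 0, "ty": 0, "tz": -0.05, "wx": 0.0276, "wy": -0.0036, "wz": 0.0137}, {"tx": 0, "ty": 0, "tz": -0.05, "wx": 0.0276, "wy": -0.0036, "wz": 0.0137}, {"tx": 0, "ty": 0, "tz": -0.05, "wx": 0.0276, "wy": -0.0036, "wz": 0.0137}, {"tx": 0, "ty": 0, "tz": 0, "wx": 0.0276, "wy": -0.0036, "wz": 0.0137}, {"tx": 0, "ty": 0, "tz": 0, "wx": 0, "wy": 0, "wz": 0}]'

```text
time_s: 8.0
ee_pos: [0.414, 0.2641, 0.3152]
eef_rot: [[0.001, 1.0, -0.003], [1.0, -0.001, -0.001], [-0.001, -0.003, -1.0]]
wrist_force: [0.0, 0.1, -1.9]
finger_gap: 0.0098
grip_force: 20.0
```

Run:
```python
from h import *
s=env.get_state(); print(s["ee_pos"],s["finger_gap"],s["grip_force"])
plan([.50,-.25,.31],tool(np.radians(2.2)))
```

```text
[0.41401452 0.26409316 0.31521969] 0.009833303420934646 19.999828934669495
rot total [-0.0011  0.0003 -0.0126] rows 1 each [-0.0011  0.0003 -0.0126]
shift total [-1.034   0.1324  0.0104] rows 11 each [-0.094   0.012   0.0009]
```

apply_moves --rows '[{"tx": -0.03, "ty": 0.01, "tz": 0, "wx": -0.0011, "wy": 0, "wz": -0.0126}, {"tx": -0.05, "ty": 0.01, "tz": 0, "wx": 0, "wy": 0, "wz": 0}, {"tx": -0.07, "ty": 0.01, "tz": 0, "wx": 0, "wy": 0, "wz": 0}, {"tx": -0.08, "ty": 0.01, "tz": 0, "wx": 0, "wy": 0, "wz": 0}, {"tx": -0.08, "ty": 0.01, "tz": 0, "wx": 0, "wy": 0, "wz": 0}, {"tx": -0.08, "ty": 0.01, "tz": 0, "wx": 0, "wy": 0, "wz": 0}, {"tx": -0.08, "ty": 0.01, "tz": 0, "wx": 0, "wy": 0, "wz": 0}, {"tx": -0.08, "ty": 0.01, "tz": 0, "wx": 0, "wy": 0, "wz": 0}, {"tx": -0.08, "ty": 0.01, "tz": 0, "wx": 0, "wy": 0, "wz": 0}, {"tx": -0.08, "ty": 0.01, "tz": 0, "wx": 0, "wy": 0, "wz": 0}, {"tx": -0.08, "ty": 0.01, "tz": 0, "wx": 0, "wy": 0, "wz": 0}, {"tx": -0.08, "ty": 0.01, "tz": 0, "wx": 0, "wy": 0, "wz": 0}, {"tx": -0.07, "ty": 0.0124, "tz": 0, "wx": 0, "wy": 0, "wz": 0}, {"tx": -0.05, "ty": 0, "tz": 0, "wx": 0, "wy": 0, "wz": 0}, {"tx": -0.03, "ty": 0, "tz": 0, "wx": 0, "wy": 0, "wz": 0}, {"tx": -0.014, "ty": 0, "tz": 0, "wx": 0, "wy": 0, "wz": 0}, {"tx": 0, "ty": 0, "tz": 0, "wx": 0, "wy": 0, "wz": 0}, {"tx": 0, "ty": 0, "tz": 0, "wx": 0, "wy": 0, "wz": 0}]'

```text
time_s: 9.8
ee_pos: [0.4991, -0.2493, 0.3166]
eef_rot: [[-0.041, 0.999, 0.004], [0.999, 0.041, 0.0], [-0.0, 0.004, -1.0]]
wrist_force: [0.2, 0.3, 0.0]
finger_gap: 0.0095
grip_force: 20.0
```

```bash
python3 look.py w4 gauge wing_mouth wing; python3 -c "
import numpy as np,cv2
im=np.load('w4.npz')['im'];cv2.imwrite('pics/w4c.png',cv2.resize(im[:,160:560,::-1],(600,600)))"
```

```text
[ 0.4991369  -0.24930978  0.31655876] [ 0.006 -0.002 -0.003  0.001  0.001 -0.001]
gauge 0.73 [304. 166. 334. 337.] [[0.493, -0.285, 0.294], [0.498, -0.234, 0.341], [0.503, -0.211, 0.342]] [215.  97.  17.]
 plane [ 0.4983 -0.2343  0.3376] [[0.033, -0.928, 0.37], [0.029, -0.369, -0.929], [0.999, 0.041, 0.014]] [0.0155 0.0084 0.0026] 2456
  ext [0.3201 0.4039]
  ext [-0.2212 -0.1778]
  ext [0.4881 0.4979]
wing_mouth 0.89 [340.  25. 416. 259.] [[0.527, -0.327, 0.013], [0.563, -0.202, 0.066], [0.612, -0.102, 0.141]] [127. 106.  71.]
 plane [ 0.5689 -0.2129  0.1085] [[-0.043, 0.999, 0.023], [0.053, -0.02, 0.998], [0.998, 0.044, -0.052]] [0.0643 0.024  0.0066] 5619
  ext [-0.3555 -0.1127]
  ext [0.0952 0.1764]
  ext [0.5427 0.5669]
wing_mouth 0.89 [149.  31. 266. 260.] [[0.331, -0.332, 0.007], [0.378, -0.215, 0.079], [0.415, -0.122, 0.14]] [ 55. 107.  47.]
 plane [ 0.3703 -0.2251  0.1086] [[0.282, -0.959, -0.005], [0.076, 0.027, -0.997], [0.956, 0.281, 0.08]] [0.0597 0.0239 0.0061] 7122
  ext [0.2009 0.4409]
  ext [-0.1193 -0.0384]
  ext [0.284  0.3079]
wing 0.87 [148.  30. 266. 259.] [[0.334, -0.326, 0.013], [0.378, -0.215, 0.08], [0.415, -0.123, 0.14]] [ 51. 106.  44.]
 plane [ 0.3702 -0.2243  0.109 ] [[0.282, -0.959, 0.002], [0.079, 0.021, -0.997], [0.956, 0.281, 0.082]] [0.0579 0.0238 0.0059] 6830
  ext [0.2018 0.4394]
  ext [-0.1168 -0.0358]
  ext [0.2856 0.308 ]
wing 0.75 [339.  23. 410. 258.] [[0.527, -0.325, 0.013], [0.563, -0.202, 0.066], [0.612, -0.1, 0.141]] [127. 105.  71.]
 plane [ 0.5689 -0.213   0.1088] [[-0.044, 0.999, 0.024], [0.023, -0.023, 0.999], [0.999, 0.044, -0.022]] [0.0642 0.0256 0.0069] 5615
  ext [-0.3555 -0.113 ]
  ext [0.0791 0.1601]
  ext [0.5463 0.5697]
```

View pics/w4c.png

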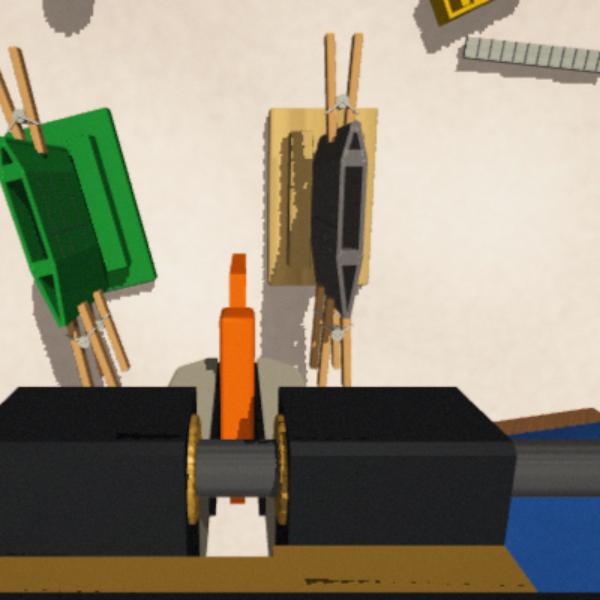

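Crop: the grey wing's mouth is at (352,205), which is picture (395,137). The held orange gauge hangs edge-on at crop (238,350). I'll measure both in the same camera.

```bash
cat > mouth.py <<'E'
from h import *
import sys
z=np.load(sys.argv[1]+".npz"); im,d,P=z["im"].astype(int),z["d"],z["P"]; W=cloud("wrist",d,P)
m=(d>0)&(W[...,2]>.134)&(W[...,2]<.146)&(np.hypot(W[...,0]-.571,W[...,1]+.208)<.085); q=W[m]
c,_=q[:,:2].mean(0),0; v=np.linalg.svd(q[:,:2]-c,full_matrices=False)[2][0]; v=v*np.sign(v[1]); yaw=np.arctan2(-v[0],v[1])
print("rim",len(q),"z",np.median(q[:,2]).round(4),"yaw svd",np.degrees(yaw).round(2))
r=cv2.minAreaRect((q[:,:2]*1e4).astype(np.float32)); print(np.array(r[0])/1e4,np.array(r[1])/1e4,r[2])
x=np.array([np.cos(yaw),np.sin(yaw)]);y=np.array([-x[1],x[0]])
# project all pixels on the rim plane: what is not rim, inside, is the hole
f,cx,cy,_,_=K("wrist"); vv,uu=np.mgrid[0:400,0:640]
ray=np.stack([(uu-cx)/f,-(vv-cy)/f,-np.ones_like(uu)],-1)@P[:3,:3].T; t=(np.median(q[:,2])-P[2,3])/ray[...,2]
H=(P[:3,3]+ray*t[...,None])[...,:2]
n,lab,st,ce=cv2.connectedComponentsWithStats((~m).astype(np.uint8),connectivity=4)
for i in range(1,n):
    if 60<st[i,4]<5000:
        h=H[lab==i]; a=np.c_[h@x,h@y]; r=cv2.minAreaRect((h*1e4).astype(np.float32))
        print("hole",st[i],"mean",h.mean(0).round(4),"ext u",np.percentile(a[:,0],[3,97]).round(4),"v",np.percentile(a[:,1],[1,99]).round(4),"rect",np.round(np.array(r[0])/1e4,4),np.round(np.array(r[1])/1e4,4),round(r[2],2))
# gauge in the hand, in the tool frame
s=env.get_state(); R=s["eef_rot"]
g=(im[...,0]>70)&(im[...,0]>1.8*im[...,1])&(im[...,2]<70)&(d>0)&(d<.35); p=(W[g]-s["ee_pos"])@R
for lo in range(-30,80,8):
    e=p[(p[:,2]>=lo/1e3)&(p[:,2]<(lo+8)/1e3)]
    if len(e)>15: print("tool z",lo,len(e),"y",np.percentile(e[:,1],[2,98]).round(4),"x",np.percentile(e[:,0],[2,98]).round(4))
E
python3 mouth.py w4
```

```text
rim 1366 z 0.1398 yaw svd 2.64
[ 0.57050391 -0.21078086] [0.01768101 0.12431346] 2.3350236415863037
hole [388 111  12  55 557] mean [ 0.5695 -0.2   ] ext u [0.5552 0.5642] v [-0.2518 -0.2014] rect [ 0.5697 -0.2005] [0.0099 0.0505] 2.69
hole [388 177   8  26 116] mean [ 0.5715 -0.2459] ext u [0.5564 0.5624] v [-0.2874 -0.2635] rect [ 0.5723 -0.2498] [0.0068 0.0252] 5.1
tool z -30 1860 y [-0.0048  0.0045] x [-0.0074  0.028 ]
tool z -22 102 y [-0.0044  0.0048] x [0.0065 0.0286]
tool z -14 289 y [-0.0023  0.0022] x [-0.0366  0.0384]
tool z -6 27 y [-0.0019  0.0023] x [0.038  0.0385]
tool z 2 28 y [-0.0017  0.0024] x [0.038  0.0384]
tool z 10 20 y [-0.0015  0.0025] x [0.0381 0.0385]
tool z 18 19 y [-0.0016  0.0027] x [0.038  0.0383]
```

Run:
```python
from h import *
R=tool(np.radians(2.64)); 
R=R@Ro.from_rotvec([.017,0,0]).as_matrix()
plan([.615,-.25,.28],R)
```

```text
rot total [ 0.0067  0.     -0.0016] rows 1 each [ 0.0067  0.     -0.0016]
shift total [-0.0118  0.2325  0.0695] rows 3 each [-0.0039  0.0775  0.0232]
```

apply_moves --rows '[{"tx": 0, "ty": 0.02, "tz": 0, "wx": 0.0067, "wy": 0, "wz": -0.0016}, {"tx": -0.004, "ty": 0.05, "tz": 0.01, "wx": 0, "wy": 0, "wz": 0}, {"tx": -0.004, "ty": 0.06, "tz": 0.02, "wx": 0, "wy": 0, "wz": 0}, {"tx": -0.004, "ty": 0.05, "tz": 0.02, "wx": 0, "wy": 0, "wz": 0}, {"tx": 0, "ty": 0.04, "tz": 0.015, "wx": 0, "wy": 0, "wz": 0}, {"tx": 0, "ty": 0.0125, "tz": 0.0045, "wx": 0, "wy": 0, "wz": 0}, {"tx": 0, "ty": 0, "tz": 0, "wx": 0, "wy": 0, "wz": 0}, {"tx": 0, "ty": 0, "tz": 0, "wx": 0, "wy": 0, "wz": 0}, {"tx": 0, "ty": 0, "tz": 0, "wx": 0, "wy": 0, "wz": 0}]'

```text
time_s: 10.9
ee_pos: [0.6143, -0.2511, 0.281]
eef_rot: [[-0.045, 0.999, -0.016], [0.999, 0.045, -0.001], [-0.0, -0.016, -1.0]]
wrist_force: [0.5, 0.1, -0.3]
finger_gap: 0.0101
grip_force: 20.0
```

```bash
python3 look.py w5 | head -1; python3 mouth.py w5; python3 -c "
from h import *
print(env.get_state()['eef_rot'].round(4).tolist())"
```

```text
[ 0.61427806 -0.25105569  0.28100316] [-0.001  0.002 -0.001  0.001 -0.002  0.003]
rim 1579 z 0.1397 yaw svd 2.54
[ 0.57065605 -0.2103167 ] [0.01746194 0.12503977] 2.7444472312927246
hole [265 102  14  62 740] mean [ 0.5706 -0.2   ] ext u [0.5564 0.5659] v [-0.251  -0.2003] rect [ 0.5706 -0.2006] [0.0101 0.0507] 2.69
hole [269 176  10  31 160] mean [ 0.5727 -0.2461] ext u [0.5576 0.5645] v [-0.288  -0.2624] rect [ 0.5728 -0.2507] [0.0079 0.0272] 0.62
tool z -30 1856 y [-0.0048  0.0045] x [-0.0076  0.0279]
tool z -22 107 y [-0.0043  0.0048] x [0.0064 0.0286]
tool z -14 308 y [-0.0022  0.0022] x [-0.0366  0.0383]
tool z -6 27 y [-0.0019  0.0023] x [0.038  0.0384]
tool z 2 29 y [-0.002   0.0025] x [0.0379 0.0383]
tool z 10 20 y [-0.0015  0.0025] x [0.0379 0.0383]
tool z 18 24 y [-0.0016  0.0027] x [0.038  0.0383]
[[-0.0449, 0.9989, -0.0162], [0.999, 0.0449, -0.0012], [-0.0005, -0.0162, -0.9999]]
```

Run:
```python
from h import *
plan([.5702,-.2012,.226],env.get_state()["eef_rot"])
```

```text
rot total [0. 0. 0.] rows 0 each [0. 0. 0.]
shift total [ 0.1037 -0.0819  0.1113] rows 2 each [ 0.0518 -0.0409  0.0556]
```

apply_moves --rows '[{"tx": 0.02, "ty": -0.02, "tz": 0, "wx": 0, "wy": 0, "wz": 0}, {"tx": 0.03, "ty": -0.03, "tz": 0.01, "wx": 0, "wy": 0, "wz": 0}, {"tx": 0.03, "ty": -0.02, "tz": 0.02, "wx": 0, "wy": 0, "wz": 0}, {"tx": 0.0237, "ty": -0.0119, "tz": 0.03, "wx": 0, "wy": 0, "wz": 0}, {"tx": 0, "ty": 0, "tz": 0.03, "wx": 0, "wy": 0, "wz": 0}, {"tx": 0, "ty": 0, "tz": 0.0213, "wx": 0, "wy": 0, "wz": 0}, {"tx": 0, "ty": 0, "tz": 0, "wx": 0, "wy": 0, "wz": 0}, {"tx": 0, "ty": 0, "tz": 0, "wx": 0, "wy": 0, "wz": 0}, {"tx": 0, "ty": 0, "tz": 0, "wx": 0, "wy": 0, "wz": 0}]'

```text
time_s: 11.85
ee_pos: [0.571, -0.2015, 0.2256]
eef_rot: [[-0.045, 0.999, -0.017], [0.999, 0.045, -0.001], [-0.0, -0.017, -1.0]]
wrist_force: [-0.8, 0.9, -1.1]
finger_gap: 0.0096
grip_force: 20.0
```

```bash
python3 look.py w6 |head -1; python3 mouth.py w6 | grep -v "tool z"
python3 - <<'E'
from h import *
plan([.5702,-.2012,.170],env.get_state()["eef_rot"])
im,d=eyes.capture("scene"); a=cv2.resize(im[150:270,230:390],(800,600),interpolation=cv2.INTER_CUBIC); w=np.load("w6.npz")["im"]
cv2.imwrite("pics/s6.png",np.hstack([cv2.resize(w[20:320,220:420],(400,600)),a[:,150:550]])[:,:,::-1])
E
```

```text
[ 0.57103653 -0.2014881   0.22564846] [ 0.002 -0.003  0.001  0.    -0.     0.   ]
rim 824 z 0.1399 yaw svd 6.19
[ 0.56936797 -0.18672787] [0.01676746 0.07780171] 2.953792095184326
hole [314 145  10  14  85] mean [ 0.5683 -0.1604] ext u [0.545  0.5501] v [-0.2243 -0.2156] rect [ 0.5681 -0.1593] [0.0063 0.0091] 2.66
rot total [0. 0. 0.] rows 0 each [0. 0. 0.]
shift total [0.0005 0.0003 0.1113] rows 2 each [0.0003 0.0001 0.0557]
```

View pics/s6.png

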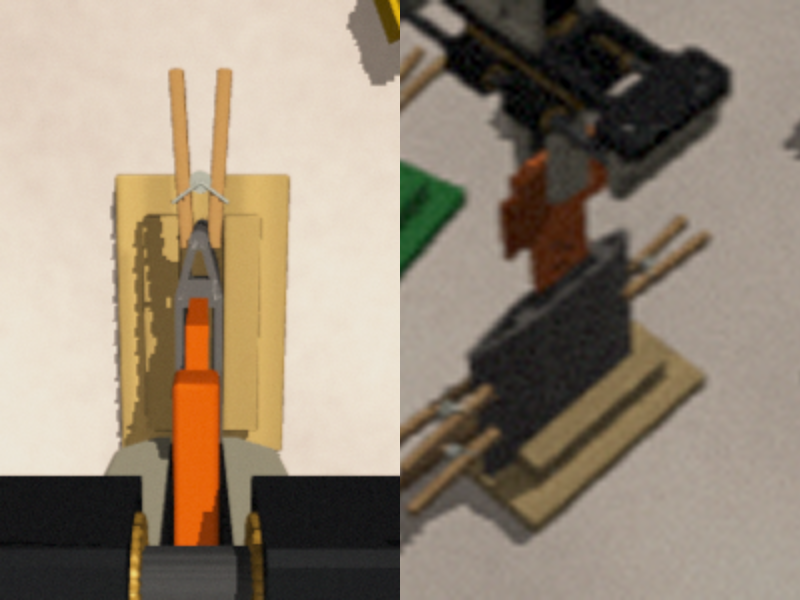

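The blade is centred over the gap: blade at (197,330) of the left half, with equal rim showing on both sides. I'll lower it slowly.

apply_moves --rows '[{"tx": 0, "ty": 0, "tz": 0.008, "wx": 0, "wy": 0, "wz": 0}, {"tx": 0, "ty": 0, "tz": 0.008, "wx": 0, "wy": 0, "wz": 0}, {"tx": 0, "ty": 0, "tz": 0.008, "wx": 0, "wy": 0, "wz": 0}, {"tx": 0, "ty": 0, "tz": 0.008, "wx": 0, "wy": 0, "wz": 0}, {"tx": 0, "ty": 0, "tz": 0.008, "wx": 0, "wy": 0, "wz": 0}, {"tx": 0, "ty": 0, "tz": 0, "wx": 0, "wy": 0, "wz": 0}]'

```text
time_s: 12.55
ee_pos: [0.5701, -0.201, 0.2042]
eef_rot: [[-0.045, 0.999, -0.018], [0.999, 0.045, -0.0], [0.001, -0.018, -1.0]]
wrist_force: [-0.7, 0.4, -0.8]
finger_gap: 0.0098
grip_force: 20.0
```

apply_moves --rows '[{"tx": 0, "ty": 0, "tz": 0.008, "wx": 0, "wy": 0, "wz": 0}, {"tx": 0, "ty": 0, "tz": 0.008, "wx": 0, "wy": 0, "wz": 0}, {"tx": 0, "ty": 0, "tz": 0.008, "wx": 0, "wy": 0, "wz": 0}, {"tx": 0, "ty": 0, "tz": 0.008, "wx": 0, "wy": 0, "wz": 0}, {"tx": 0, "ty": 0, "tz": 0.008, "wx": 0, "wy": 0, "wz": 0}, {"tx": 0, "ty": 0, "tz": 0.008, "wx": 0, "wy": 0, "wz": 0}, {"tx": 0, "ty": 0, "tz": 0.008, "wx": 0, "wy": 0, "wz": 0}, {"tx": 0, "ty": 0, "tz": 0, "wx": 0, "wy": 0, "wz": 0}, {"tx": 0, "ty": 0, "tz": 0, "wx": 0, "wy": 0, "wz": 0}]'

```text
time_s: 13.45
ee_pos: [0.5698, -0.2011, 0.177]
eef_rot: [[-0.045, 0.999, -0.017], [0.999, 0.045, -0.001], [0.0, -0.017, -1.0]]
wrist_force: [-0.4, 0.9, -0.2]
finger_gap: 0.0099
grip_force: 20.0
```

apply_moves --rows '[{"tx": 0, "ty": 0, "tz": 0.003, "wx": 0, "wy": 0, "wz": 0}, {"tx": 0, "ty": 0, "tz": 0.003, "wx": 0, "wy": 0, "wz": 0}, {"tx": 0, "ty": 0, "tz": 0.003, "wx": 0, "wy": 0, "wz": 0}, {"tx": 0, "ty": 0, "tz": 0.002, "wx": 0, "wy": 0, "wz": 0}, {"tx": 0, "ty": 0, "tz": 0.001, "wx": 0, "wy": 0, "wz": 0}, {"tx": 0, "ty": 0, "tz": 0, "wx": 0, "wy": 0, "wz": 0}, {"tx": 0, "ty": 0, "tz": 0, "wx": 0, "wy": 0, "wz": 0}]'

```text
time_s: 14.15
ee_pos: [0.5697, -0.2011, 0.1711]
eef_rot: [[-0.045, 0.999, -0.017], [0.999, 0.045, -0.001], [0.0, -0.017, -1.0]]
wrist_force: [0.3, 0.6, -1.6]
finger_gap: 0.0102
grip_force: 20.0
```

apply_moves --rows '[{"tx": 0, "ty": 0, "tz": 0.001, "wx": 0, "wy": 0, "wz": 0}, {"tx": 0, "ty": 0, "tz": 0.001, "wx": 0, "wy": 0, "wz": 0}, {"tx": 0, "ty": 0, "tz": 0, "wx": 0, "wy": 0, "wz": 0}]'

```text
time_s: 14.45
ee_pos: [0.5698, -0.2011, 0.1704]
eef_rot: [[-0.045, 0.999, -0.017], [0.999, 0.045, -0.001], [-0.0, -0.017, -1.0]]
wrist_force: [-0.1, -0.2, 3.0]
finger_gap: 0.0096
grip_force: 20.0
```

apply_moves --rows '[{"tx": 0, "ty": 0, "tz": 0.001, "wx": 0, "wy": 0, "wz": 0}, {"tx": 0, "ty": 0, "tz": 0, "wx": 0, "wy": 0, "wz": 0}, {"tx": 0, "ty": 0, "tz": 0, "wx": 0, "wy": 0, "wz": 0}]'

```text
time_s: 14.75
ee_pos: [0.57, -0.2012, 0.1703]
eef_rot: [[-0.045, 0.999, -0.016], [0.999, 0.045, -0.001], [-0.0, -0.016, -1.0]]
wrist_force: [0.6, 0.6, 5.6]
finger_gap: 0.0099
grip_force: 20.0
```

It is seated, with 5.6 N of contact at the expected height. I'll release and back off upward.

apply_moves --hand 0.4 --rows '[{"tx": 0, "ty": 0, "tz": 0, "wx": 0, "wy": 0, "wz": 0}, {"tx": 0, "ty": 0, "tz": 0, "wx": 0, "wy": 0, "wz": 0}, {"tx": 0, "ty": 0, "tz": 0, "wx": 0, "wy": 0, "wz": 0}, {"tx": 0, "ty": 0, "tz": 0, "wx": 0, "wy": 0, "wz": 0}, {"tx": 0, "ty": 0, "tz": 0, "wx": 0, "wy": 0, "wz": 0}, {"tx": 0, "ty": 0, "tz": -0.02, "wx": 0, "wy": 0, "wz": 0}, {"tx": 0, "ty": 0, "tz": -0.04, "wx": 0, "wy": 0, "wz": 0}, {"tx": 0, "ty": 0, "tz": -0.06, "wx": 0, "wy": 0, "wz": 0}, {"tx": 0, "ty": 0, "tz": -0.06, "wx": 0, "wy": 0, "wz": 0}, {"tx": 0, "ty": 0, "tz": -0.06, "wx": 0, "wy": 0, "wz": 0}, {"tx": 0, "ty": 0, "tz": -0.03, "wx": 0, "wy": 0, "wz": 0}, {"tx": 0, "ty": 0, "tz": 0, "wx": 0, "wy": 0, "wz": 0}, {"tx": 0, "ty": 0, "tz": 0, "wx": 0, "wy": 0, "wz": 0}, {"tx": 0, "ty": 0, "tz": 0, "wx": 0, "wy": 0, "wz": 0}]'

```text
time_s: 16.15
ee_pos: [0.5718, -0.2009, 0.3026]
eef_rot: [[-0.045, 0.999, -0.02], [0.999, 0.045, 0.0], [0.001, -0.02, -1.0]]
wrist_force: [-0.7, 0.1, -0.3]
finger_gap: 0.0373
grip_force: 0.0
```

Run:
```python
from h import *
P=K("wrist")[3]; w,d=eyes.capture("wrist"); W=cloud("wrist",d,P); i=w.astype(int)
m=(i[...,0]>70)&(i[...,0]>1.8*i[...,1])&(i[...,2]<70)&(d>0)&(np.hypot(W[...,0]-.57,W[...,1]+.2)<.06); q=W[m]
t=q[q[:,2]>np.percentile(q[:,2],99)-.004]; print("top z",np.percentile(q[:,2],99).round(4),"bead x,y",np.percentile(t,[2,98],axis=0).mean(0).round(4))
im,_=eyes.capture("scene"); a=cv2.resize(im[150:270,230:390],(800,600),interpolation=cv2.INTER_CUBIC)
cv2.imwrite("pics/s7.png",np.hstack([cv2.resize(w[20:320,220:420],(400,600)),a[:,150:550]])[:,:,::-1])
```

```text
top z 0.1964 bead x,y [ 0.5698 -0.2008  0.1948]
```

View pics/s7.png

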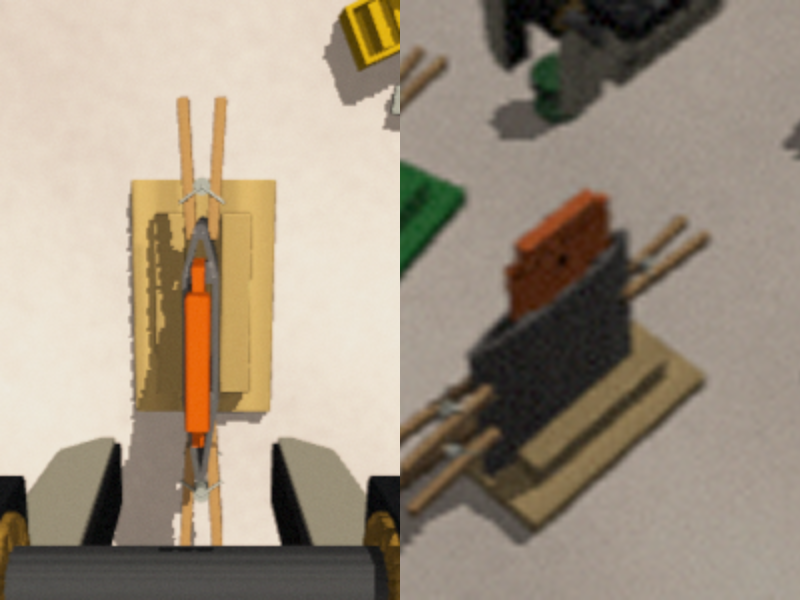

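The gauge stands upright, with its shoulders on the grey wing (left half, around (198,360)). Its top is at 196 mm and the gripper is clear, so I'm handing in.

```bash
python3 -c "
from station import job
print(job.sign_off())"
```

```text
the job is handed in; nothing more can be done
None
```

The orange gauge stands upright in the grey wing's gap with its shoulders on the wing. It was guided down to about 5.6 N of contact and released, and the job was handed in at about 16 s; the sign-off gave no verdict.

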